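# Fit the matching gearbox end cover and snap the hold-down

## Task

Find out by trying which of the three end covers drops over the two dowel pins on the gearbox housing, and seat it fully down, flat on the dowel plate. Then swing the hold-down arm over and press it right down until its snap hook clicks shut over the cover's eye. Leave the covers that are not fitted lying flat on the bench, eye up, and leave the spanner, brush and tin alone.

Things in the scene. Friction and masses are not known exactly. Their poses are not given: they have to be found in the camera images.
- fixture: Fixture fixed to the bench: dark steel base (x -80 to +185, y -73 to +222 mm), grey gearbox housing (76 x 126 mm) in the middle. Origin: on the bench under the housing's centre; x points to the hinge post of the hold-down (x +125 to +155, y -23 to +23, 104 mm high), y to a side ledge (from y = +90 mm, 60 mm high) with two spare dowel plates, fixed and not used; z up.
- seat (a point): Centre of the top face of the working dowel plate (steel, 70 x 120 mm, on the housing, 60 mm above the bench), midway between its two upright pins; axes as the fixture. The pins have the hole pattern of one of the covers, another from run to run. A seated cover has its origin here, its x along the fixture's x either way round; a wrong one stays up on the pin tips.
- hinge (a point): Hinge axis of the hold-down (along the fixture's y), at x = +140, z = 92 mm in the fixture frame. The dowel pins at the seat are 10 mm thick and 16 mm high; their upper 6 mm taper to 4 mm.
- cover_1: Gearbox end cover, loose, flat on the bench: aluminium plate 70 (its x) x 120 (its y) x 10 mm, 0.2 to 0.45 kg, with a steel eye upright in its middle and two 12 mm through holes, the same after a half turn. Origin: centre of the underside, z up. The hole pattern differs on each of the three covers; one fits the dowels, and which one it is changes from run to run.
- cover_2: Like cover_1 but for its holes. The three patterns, in no told order: holes 88 mm apart on the plate's long middle line (y); 62 mm apart on that line; diagonal, 36 mm apart in x and 72 mm in y.
- cover_3: Like cover_1 but for its holes. A cover that does not fit rests on the pin tips about 16 mm higher than a seated one.
- eye_1 (a point): Middle of the eye's bar on cover_1: a round steel bar 8 mm thick, 40 mm long along the cover's y, its axis 44 mm above the underside, on two 8 mm legs at y = -16 and +16 mm (opening below the bar 24 mm wide, 30 mm high). To be gripped from above across the cover's x.
- eye_2 (a point): The same on cover_2.
- eye_3 (a point): The same on cover_3.
- holddown (a joint): Hinge of the hold-down arm, rad: 0 = closed, level over the cover; 1.4 to 1.65 at the start = standing up, clear of the seat; stop at 1.8. Stays where left (stiff, about 3 N at the handle). Pressing it down to 0 (some 3 to 8 N at the handle over the last 35 mm) pushes the hook's gate against the eye's bar until the bar passes.
- gate (a joint): Sprung gate across the mouth of the steel snap hook under the arm, rad: 0 = shut, up to 1.4 = pushed inwards into the hook; a spring shuts it. The hook is 10 mm wide (fixture y), opens downwards, and sits over the middle of the seat when the arm is closed. Once the gate has sprung shut under the eye's bar, the arm no longer lifts off.
- handle (a point): Middle of the arm's black T-handle, a bar 12 mm thick, 100 mm long along the fixture's y, at the arm's free end (the arm is 14 mm wide there). At hinge angle q it lies, from the hinge axis, -180 cos q + 26 sin q mm along the fixture's x and 180 sin q + 26 cos q mm up: 118 mm above the bench when closed. It is pushed over with shut fingers, from behind and then from above.
- spanner: Bystander: steel spanner 170 mm long lying on the bench, to be left alone.
- grease_tin: Bystander: grey tin 60 mm wide, 85 mm high, on the bench; origin at its underside.
- brush: Bystander: brush 170 mm long lying on the bench.
Things that resemble listed ones, but are neither listed nor needed, are in the scene too. Leave any blue look-alike of the cover_3 alone.

How it is judged (in metres and radians):
On the way, in this order (a step that is already met when the one before it is completed fails the run):
1. one cover is seated flush over the dowel pins while the hold-down is still up (((z of cover_1 in the frame of seat between -0.004 and 0.003 m and horizontal distance between cover_1 and seat below 0.004 m and angle between cover_1's own z axis and vertical below 0.04 rad and angle between the x axis of cover_1 and the x axis of fixture, either way round below 0.1 rad) or (z of cover_2 in the frame of seat between -0.004 and 0.003 m and horizontal distance between cover_2 and seat below 0.004 m and angle between cover_2's own z axis and vertical below 0.04 rad and angle between the x axis of cover_2 and the x axis of fixture, either way round below 0.1 rad) or (z of cover_3 in the frame of seat between -0.004 and 0.003 m and horizontal distance between cover_3 and seat below 0.004 m and angle between cover_3's own z axis and vertical below 0.04 rad and angle between the x axis of cover_3 and the x axis of fixture, either way round below 0.1 rad)) and value of joint holddown above 0.7 rad), for 0.2 s.
2. with the cover seated, the hold-down is right down and the hook's gate has sprung shut under the eye (((z of cover_1 in the frame of seat between -0.004 and 0.003 m and horizontal distance between cover_1 and seat below 0.004 m and angle between cover_1's own z axis and vertical below 0.04 rad and angle between the x axis of cover_1 and the x axis of fixture, either way round below 0.1 rad) or (z of cover_2 in the frame of seat between -0.004 and 0.003 m and horizontal distance between cover_2 and seat below 0.004 m and angle between cover_2's own z axis and vertical below 0.04 rad and angle between the x axis of cover_2 and the x axis of fixture, either way round below 0.1 rad) or (z of cover_3 in the frame of seat between -0.004 and 0.003 m and horizontal distance between cover_3 and seat below 0.004 m and angle between cover_3's own z axis and vertical below 0.04 rad and angle between the x axis of cover_3 and the x axis of fixture, either way round below 0.1 rad)) and value of joint holddown below 0.12 rad and value of joint gate below 0.15 rad), for 0.2 s.
At the end, for the whole second after the job is handed in: One cover lies on the dowel plate over its pins (within 3 mm in height, 4 mm sideways, 0.04 rad of tilt), the hold-down is closed (under 0.12 rad) with the gate shut (under 0.15 rad), the other two covers lie flat on the bench, eye up, and all is at rest (all of step 2 and ((z of cover_1 in the frame of seat between -0.004 and 0.003 m and horizontal distance between cover_1 and seat below 0.004 m and angle between cover_1's own z axis and vertical below 0.04 rad and angle between the x axis of cover_1 and the x axis of fixture, either way round below 0.1 rad) or (height (world z) of cover_1 below 0.004 m and angle between cover_1's own z axis and vertical below 0.05 rad)) and ((z of cover_2 in the frame of seat between -0.004 and 0.003 m and horizontal distance between cover_2 and seat below 0.004 m and angle between cover_2's own z axis and vertical below 0.04 rad and angle between the x axis of cover_2 and the x axis of fixture, either way round below 0.1 rad) or (height (world z) of cover_2 below 0.004 m and angle between cover_2's own z axis and vertical below 0.05 rad)) and ((z of cover_3 in the frame of seat between -0.004 and 0.003 m and horizontal distance between cover_3 and seat below 0.004 m and angle between cover_3's own z axis and vertical below 0.04 rad and angle between the x axis of cover_3 and the x axis of fixture, either way round below 0.1 rad) or (height (world z) of cover_3 below 0.004 m and angle between cover_3's own z axis and vertical below 0.05 rad)) and linear speed of each of cover_1, cover_2, cover_3 below 0.02 m/s and velocity of joint holddown below 0.05 rad/s); the robot touches nothing.
It fails at once if a bystander is moved by more than 40 mm (distance of any of spanner, grease_tin, brush from where it was at the start of the episode above 0.04 m).
It also fails if it takes over 72 s, if anything falls off the work surface, if the arm or the gripper's body presses on something with over 40 N, if the wrist force passes 120 N, or if a joint passes its speed limit or range.

## Robot

A 6-joint arm with a two-finger parallel gripper is mounted at the origin on the work surface. World frame = base frame: x ahead of the robot, y to its left, z up, the work surface at z = 0. Lengths are in mm, angles in rad, forces in N, time in s.
With the tool pointing down it reaches from about 150 to 775 mm from the base axis. Payload 6.1 kg.
Tool frame: the origin (TCP) lies midway between the tips of the shut fingers; the grasp point (between the pads) lies pinch_z behind it (pinch_z is the distance from the TCP to the grasp point, in mm); z points along the fingers, y is the line along which they close (so a half turn about z gives the same grasp; the last joint's range is limited). The gripper opens to 85 mm and grips with 20 to 120 N. Pads are 22 mm wide; open, the fingers measure 114 mm over their backs; the gripper's body (76 mm by 85 mm) begins 54 mm behind the grasp point. The pads swing forward as they close: fully open they stand 13 mm farther back than shut.
Start: joints at [0, 0.126, -0.04, 1.405, 0, 1.571], TCP at [524.984, -0, 231.295] pointing down, gripper open.
Joint ranges: [-2.72, 2.72], [-0.95, 1.95], [-1.27, 1.35], [-1.78, 2.02], [-1.46, 1.47], [-3.14, 3.14]. Speed limits (rad/s): [2.39, 2.39, 3.01, 3.14, 3.14, 3.14].

## Interface

Orientations are given as [roll, pitch, yaw] about the fixed x, y, z axes, in that order (R = Rz(yaw) Ry(pitch) Rx(roll)).
In Python, from cell import * gives the robot as it stands.
- The arm moves only by the tool play_rows, never from a script. Its argument "targets" is a list that holds one entry, the list of rows, each a list of 6 numbers: the shift along the tool's x, y, z in units of 0.2 m (1.0 is 0.2 m), then the turn, a rotation vector about the tool's x, y, z in units of 180 degrees (1.0 is 180 degrees). In form: [[[tx, ty, tz, rx, ry, rz], ...]]. A call has 1 to 12 rows; each row is the pose to reach, as a shift and turn from the pose commanded when the call began, along the tool's axes at that moment, turning the shorter way round; what a row does not reach only later rows make up. A row lasts 1/8 s, in which the tool goes at most 62.5 mm and 10.7 degrees, less where a joint would pass 70% of its speed; a pose out of reach is approached as far as the arm can. A call with a number of a shift or a turn outside -1 to 1 is refused whole. A call with a gripper value outside its range is refused whole. "hand" is the closure, from 0 (fully open) to 1 (shut), set as the call begins (left out, the last holds). The fingers move at their own pace and stop on an object; "grip_force" is the grip in N (left out, the last holds). Time passes only in rows, so rows that repeat a pose let the fingers close. It gives the time, the measured TCP pose, the force, the opening and the grip force at its end, in the units of the state.
- observe(): the state, without advancing time (a new reading comes with each control period).
- read_camera(name): name is "scene" or "side" or "wrist"; returns the picture (384x512x3 uint8, blue, green, red); there is no depth.
- calibration(name): a dict with "camera_matrix" (3x3 intrinsics, pixels), "world_to_cam" (4x4, takes a point from world to camera coordinates); the wrist camera has in their place "T_tool_cam" (4x4, takes a point from camera to tool coordinates, whose origin is the TCP and whose axes are the flange's). Camera axes: x right, y down, z forward; pixel columns grow to the right and rows downward; lengths in mm; the calibration is good to about 2 mm. A picture is of the moment at which its call begins: read the wrist's pose just before it. calibration takes no time and is no camera call.
- close_job(): hands the job in; it is judged then, once.
The state is a dict: "t": time; "q": joint angles; "qvel": joint speeds; "joint_torque": joint torques, N m; "tcp_pos": TCP position; "ee_rot": TCP orientation; "force": force on the tool from outside, world axes, zero at the start; "wrist_torque": the same for the moment, N m; "finger_gap": finger opening in mm; "grasp_force": force on a finger pad.
Only numpy, scipy, OpenCV 4.12 (cv2) and the standard library are available. Lean on these libraries where they do the work, as an engineer would, in place of code of your own. Each camera call takes 0.05 s, during which the arm holds its last target. There are 200 camera calls.

## Working session

There is one attempt and no reset: what is moved stays moved. The work goes in short steps, Python scripts to look and compute and a tool call to move; the robot and the scene stay as the last step left them, time stands still between calls to the robot, and variables do not carry over. Pictures are saved under pics/ and viewed, at most 10 in all, crops included, and the job is handed in when it is done.

Besides the shell and the picture viewer there is one more tool, called after "Request:" as name([rows], argument=value, ...), one row to a line, values as JSON. play_rows: Moves the arm, as the interface text tells. Its arguments: {"type":"object","properties":{"targets":{"type":"array","items":{"type":"array","items":{"type":"array","items":{"type":"number","minimum":-1,"maximum":1}}}},"hand":{"type":"number"},"grip_force":{"type":"number"}},"required":["targets"]}

```bash
ls; mkdir -p pics
python3 - <<'E'
from cell import *
import cv2,numpy as np
s=observe();print(s)
a=read_camera("scene");b=read_camera("side")
cv2.imwrite("pics/scene.png",a);cv2.imwrite("pics/side.png",b)
cv2.imwrite("pics/both.png",cv2.resize(np.vstack([a,b]),None,fx=1,fy=1)[:, :])
for n in("scene","side","wrist"):print(n,calibration(n))
E
```

```text
pics
{'t': 0.0, 'q': array([-4.27592490e-05,  1.26406670e-01, -4.06249099e-02,  1.40540522e+00,
        4.21169968e-05,  1.57083790e+00]), 'qvel': array([ 6.60479278e-05, -6.86340481e-04, -9.73250519e-04,  2.53507098e-03,
        5.74704060e-04,  6.19279971e-04]), 'joint_torque': array([-1.88969068e-03, -4.35916471e+01,  3.52923596e+01,  1.73015334e-02,
       -7.00984879e-05, -2.14169546e-05]), 'tcp_pos': array([ 5.24584412e+02, -9.98526293e-03,  2.30506749e+02]), 'ee_rot': array([-3.13995218e+00, -4.20487485e-05,  1.57071193e+00]), 'force': array([ 0.80353082, -0.05422661, -0.51390298]), 'wrist_torque': array([-0.02277998,  0.00656959,  0.04327025]), 'grasp_force': 0.0, 'finger_gap': 85.42439705925749}
scene {'camera_matrix': array([[474.71379845,   0.        , 256.67670286],
       [  0.        , 474.71379845, 188.12146293],
       [  0.        ,   0.        ,   1.        ]]), 'world_to_cam': array([[-7.20016241e-01,  6.93944979e-01, -4.12052866e-03,
         4.91074386e+02],
       [ 5.81348431e-01,  5.99925710e-01, -5.49657297e-01,
        -1.65388086e+02],
       [-3.78959910e-
[... 521 characters left out ...]
 [ 3.54919232e-01,  6.70149261e-01, -6.51868320e-01,
         1.22487514e+03],
       [ 0.00000000e+00,  0.00000000e+00,  0.00000000e+00,
         1.00000000e+00]])}
wrist {'camera_matrix': array([[326.16778022,   0.        , 255.50579362],
       [  0.        , 326.16778022, 190.87737538],
       [  0.        ,   0.        ,   1.        ]]), 'T_tool_cam': array([[-1.32755989e-03, -9.63880698e-01, -2.66331068e-01,
         6.65762838e+01],
       [ 9.99998759e-01, -1.50540980e-03,  4.63622980e-04,
         4.83452251e-02],
       [-8.47814640e-04, -2.66330122e-01,  9.63881501e-01,
        -1.43251172e+02],
       [ 0.00000000e+00,  0.00000000e+00,  0.00000000e+00,
         1.00000000e+00]])}
```

View pics/scene.png

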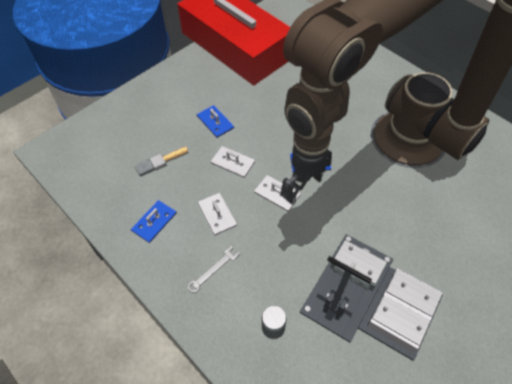

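View pics/side.png

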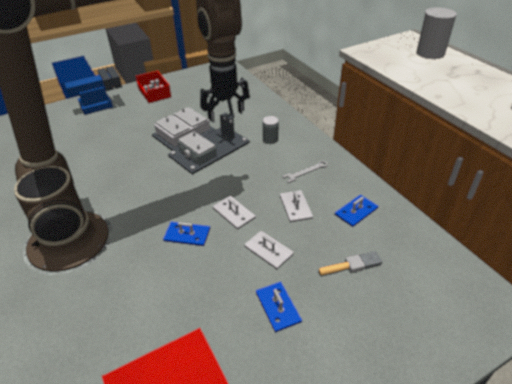

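```bash
cat > h.py <<'E'
from cell import *
import cv2,numpy as np
from scipy.spatial.transform import Rotation as R
def cam(name,s=None):
    c=calibration(name);K=c["camera_matrix"]
    if name=="wrist":
        T=np.eye(4);T[:3,:3]=R.from_euler('xyz',s["ee_rot"]).as_matrix();T[:3,3]=s["tcp_pos"]
        return K,T@c["T_tool_cam"]
    return K,np.linalg.inv(c["world_to_cam"])
def ray(px,K,T,z):
    px=np.atleast_2d(np.asarray(px,float))
    d=np.c_[(px-K[:2,2])/[K[0,0],K[1,1]],np.ones(len(px))]@T[:3,:3].T
    o=T[:3,3];return (o+d*((z-o[2])/d[:,2])[:,None])[:,:2]
def proj(P,K,T):
    p=(np.atleast_2d(P)-T[:3,3])@T[:3,:3];p=p@K.T;return p[:,:2]/p[:,2:]
def blobs(im,z,K,T,lo=150,amin=200,sat=40):
    h=cv2.cvtColor(im,cv2.COLOR_BGR2HSV)
    m=((h[...,2]>lo)&(h[...,1]<sat)).astype(np.uint8)
    for c in cv2.findContours(m,0,1)[0]:
        if cv2.contourArea(c)<amin:continue
        w=ray(c[:,0],K,T,z).astype(np.float32)
        r=cv2.minAreaRect(w);print(c[:,0].mean(0).round(),np.round(r[0]),np.round(r[1]),round(r[2],1))
E
python3 - <<'E'
from h import *
out=[]
for n,z in(("scene",10),("side",10)):
    im=cv2.imread(f"pics/{n}.png");K,T=cam(n);print(n);blobs(im,z,K,T,185,100)
a=cv2.imread("pics/scene.png");b=cv2.imread("pics/side.png")
f=lambda i,x,y,w,h:cv2.resize(i[y:y+h,x:x+w],(400,300),interpolation=2)
cv2.imwrite("pics/m1.png",np.vstack([np.hstack([f(a,190,135,120,90),f(a,295,230,160,120)]),np.hstack([f(b,205,180,120,90),f(b,140,70,160,120)])]))
E
```

```text
scene
[161. 351.] [994. -11.] [53. 82.] 8.9
[274. 317.] [735. 119.] [57. 56.] 46.0
[399. 324.] [508. 346.] [ 92. 126.] 14.0
[414. 291.] [422. 325.] [ 73. 124.] 13.9
[215. 267.] [754. -87.] [146.  33.] 2.3
[362. 262.] [454. 171.] [ 68. 124.] 10.1
[217. 213.] [ 636. -215.] [121.  71.] 72.8
[273. 191.] [ 460. -144.] [ 71. 119.] 12.1
[233. 160.] [ 476. -323.] [ 70. 120.] 19.4
side
[269. 248.] [ 479. -320.] [ 67. 118.] 18.2
[234. 211.] [ 463. -141.] [ 67. 117.] 12.5
[296. 204.] [ 639. -213.] [117.  67.] 72.9
[440.  79.] [1690.  135.] [482. 974.] 0.2
```

View pics/m1.png

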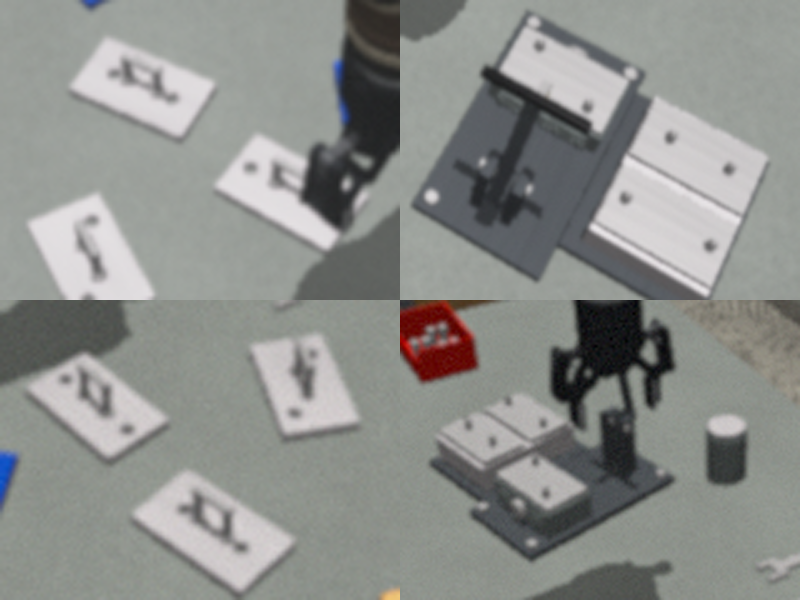

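Run:
```python
from h import *
K,T=cam("scene");K2,T2=cam("side")
f=lambda p,x0,y0,s:np.array([[x0+a*s,y0+b*s] for a,b in p])
p=ray(f([(540,45),(588,105)],295-160,230,.4),K,T,72);print("scene pins",p, p.mean(0))
q=ray(f([(535,462),(547,492)],140-160,70-120,.4),K2,T2,72);print("side pins",q,q.mean(0))
for v in(p[1]-p[0],q[1]-q[0]):
  a=np.radians(14);print(np.hypot(*v),[np.cos(a)*v[0]+np.sin(a)*v[1],-np.sin(a)*v[0]+np.cos(a)*v[1]])
# plate corners at z60, side & base corners z~8
print("base scr bolts",ray(f([(534,18),(632,72),(432,197)],135,230,.4),K,T,10))
for im,P,KK,TT,off in(("C scene",[(92,219),(88,297)],K,T,(190,135,.3)),("C side",[(312,352),(295,412)],K2,T2,(205,180-90,.3)),("A side",[(185,507),(241,547)],K2,T2,(205,90,.3)),("B side",[(66,379),(126,430)],K2,T2,(205,90,.3))):
  w=ray(f(P,*off),KK,TT,10);print(im,w.round(),np.hypot(*(w[1]-w[0])),np.degrees(np.arctan2(*(w[1]-w[0])[::-1])))
```

```text
scene pins [[475.51425479 142.61148528]
 [492.56866666 220.01802084]] [484.04146073 181.31475306]
side pins [[488.34313079 207.14497841]
 [474.22913243 132.5832302 ]] [481.28613161 169.8641043 ]
79.26300972763013 [np.float64(35.27415876410188), np.float64(70.98139498887949)]
75.88583033897417 [np.float64(-31.73287176025625), np.float64(-68.93246039481475)]
base scr bolts [[423.76004347 103.7209665 ]
 [397.86557786 220.70210866]
 [657.74892868 164.06081992]]
C scene [[ 608. -243.]
 [ 663. -186.]] 78.67753831353932 46.15141224160104
C side [[ 668. -186.]
 [ 611. -244.]] 81.88971087421511 -134.33810189721964
A side [[ 470. -292.]
 [ 488. -352.]] 62.87273979411803 -73.23670179144491
B side [[ 453. -101.]
 [ 470. -187.]] 87.74100079651696 -78.73472600829604
```

Request:
play_rows([
  [[0.86,-0.21,-0.2,0,0,-0.07],[0.86,-0.21,-0.2,0,0,-0.07],[0.86,-0.21,-0.2,0,0,-0.07],[0.86,-0.21,-0.2,0,0,-0.07],[0.86,-0.21,-0.2,0,0,-0.07],[0.86,-0.21,-0.2,0,0,-0.07]],
])

```text
t: 0.85
tcp_pos: [483.1, 170.9, 270.7]
ee_rot: [-3.141, 0.0, 1.789]
force: [-0.1, -0.1, 0.1]
finger_gap: 85.2
grasp_force: 0.0
```

Run:
```python
from h import *
s=observe();a=read_camera("wrist");print(s["tcp_pos"],s["ee_rot"],s["t"])
np.save("s1.npy",s,allow_pickle=True)
cv2.imwrite("pics/w1.png",a);K,T=cam("wrist",s);blobs(a,60,K,T,150,500)
```

```text
[483.06732104 170.94805728 270.74529212] [-3.14058353e+00  3.41411380e-04  1.78910362e+00] 0.85
[287. 260.] [511.  35.] [634. 235.] 15.9
[262. 121.] [476. 206.] [70. 63.] 13.7
[420.  70.] [633. 272.] [237. 187.] 12.4
[260.  38.] [461. 298.] [87. 65.] 13.6
[100.  71.] [306. 220.] [232. 148.] 12.4
```

View pics/w1.png

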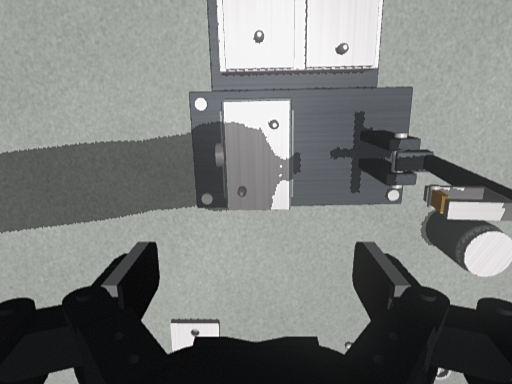

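Run:
```python
from h import *
s=np.load("s1.npy",allow_pickle=True).item();a=cv2.imread("pics/w1.png");K,T=cam("wrist",s)
g=cv2.cvtColor(a,cv2.COLOR_BGR2GRAY)
for x,y in((274,124),(241,190)):
  print(g[y-9:y+9,x-9:x+9])
for y in(112,150,195):print(y,g[y,215:300])
for x in(240,275,285):print(x,g[92:106,x],g[200:216,x])
```

```text
[[245 245 245 245 245 245 244 245 245 245 245 244 245 244 244 245 244 244]
 [245 245 244 244 245 245 245 245 245 245 245 245 245 244 245 244 244 244]
 [245 245 245 244 245 245 245 246 247 246 246 245 245 244 244 244 244 244]
 [245 245 245 244 245 246 248 249 251 251 250 248 246 245 245 244 243 243]
 [244 245 245 245 248 250 253 228 202 200 206 240 250 247 245 245 243 243]
 [245 245 246 247 253 212 195 146 113 115 117 177 242 250 247 245 244 243]
 [245 246 248 216 243 129 102 108 111 116 109 115 177 241 248 245 243 243]
 [245 247 251 158 172 103 101 111 127 142 132 114 119 210 251 247 243 243]
 [245 247 254 150 110  99 110 127 193 239 218 137 108 156 253 248 243 243]
 [245 247 253 160 105 101 116 161 251 255 253 194 111 116 244 248 244 243]
 [245 247 251 235 121  95 110 156 255 255 255 228 115 114 249 248 244 243]
 [244 245 249 252 156  89  99 129 239 250 238 171  98 145 253 248 243 243]
 [244 245 246 248 237 132  96 100 154 178 152  95 112 234 252 246 243 243]
 [244 245 246 245 252 235 165 108 100 104 108 129 196 252 248 245 243 243]
 [244 245 245 243 248 251 242 230 198 198 229 236 
[... 2335 characters left out ...]
 58  63  87  76  79  85 130 132 127 127 131
 131 129 130 129 129 113  88 105 112 111  80  80 112 131 128 128 127 128
 129 128 127 126 127 130 132 133 131 133 132 130 130 128 129 131 130 128
 123 127 123 142 206 210 236 233 232 232 233 230 230 230 231 231 231 233
 238 242 128 127 150 163 101  95  98  96  97  98  98]
240 [116 118 116 116 116 116  98 123 148 150 235 248 246 244] [124 124 124 122 122 121 124 124 123 145 168 173 174 172 176 174]
275 [117 116 114 117 115 102 120 147 159 238 248 246 244 245] [232 231 231 231 230 230 230 230 237 184 145 162 167 166 168 169]
285 [116 113 114 116 114  99 125 152 165 237 248 245 244 244] [228 229 228 227 228 227 227 228 227 192 167 165 163 160 160 164]
```

Run:
```python
from h import *
s=np.load("s1.npy",allow_pickle=True).item();K,T=cam("wrist",s)
p=ray([(274.3,124.5),(241,193)],K,T,76);v=p[0]-p[1];print("pins",p,p.mean(0),np.hypot(*v),np.degrees(np.arctan2(v[1],v[0])-np.arctan2(72,36)))
c=ray([(224,101.7),(288.8,100.9),(288.8,209),(227.8,209)],K,T,60);print(c,c.mean(0))
print(np.degrees(np.arctan2(*(c[1]-c[0])[::-1])),np.degrees(np.arctan2(*(c[1]-c[2])[::-1]))-90,np.linalg.norm(np.diff(c,axis=0),axis=1))
print("cam",T[:3,3])
```

```text
pins [[492.33791083 217.18572534]
 [474.00150914 138.92779006]] [483.16970998 178.0567577 ] 80.3774101458053 13.37812011653704
[[436.64094727 227.77674945]
 [502.6898884  243.16389781]
 [531.51730646 127.47729662]
 [463.3887433  112.45793018]] [483.55922136 177.71896852]
13.11405312818888 13.992310222647504 [ 67.81760066 119.22419942  69.76447869]
cam [468.60864594 235.9989228  413.9733455 ]
```

Request:
play_rows([
  [[-0.5,0.08,0,0,0,0],[-1,0.16,0,0,0,0],[-1,0.16,0,0,0,0],[-1,0.16,0,0,0,0]],
])

```text
t: 1.4
tcp_pos: [558.4, -20.5, 270.5]
ee_rot: [-3.14, 0.0, 1.785]
force: [-0.6, 0.1, 0.6]
finger_gap: 85.4
grasp_force: 0.0
```

Request:
play_rows([
  [[-0.5,0.08,0,0,0,0.06],[-1,0.17,0.2,0,0,0.12],[-1,0.17,0.3,0,0,0.165],[-1,0.17,0.3,0,0,0.165],[-1,0.17,0.3,0,0,0.165],[-1,0.17,0.3,0,0,0.165]],
])

```text
t: 2.15
tcp_pos: [634.5, -203.0, 212.3]
ee_rot: [3.141, -0.001, 1.274]
force: [-0.3, -0.1, -0.6]
finger_gap: 85.4
grasp_force: 0.0
```

Run:
```python
from h import *
s=observe();a=read_camera("wrist");print(s["tcp_pos"],s["ee_rot"],s["t"])
np.save("s2.npy",s,allow_pickle=True)
cv2.imwrite("pics/w2.png",a);K,T=cam("wrist",s);blobs(a,10,K,T,200,500)
```

```text
[ 634.53021951 -202.96211297  212.26451504] [ 3.14105944e+00 -5.28257527e-04  1.27381228e+00] 2.15
[172. 304.] [ 480. -331.] [ 71. 108.] 18.0
[286. 210.] [ 652. -259.] [48. 21.] 71.8
[269. 137.] [ 649. -182.] [49. 72.] 72.9
[ 69. 128.] [ 455. -116.] [71. 62.] 11.7
[337.  24.] [759. -91.] [163.  36.] 2.2
```

View pics/w2.png

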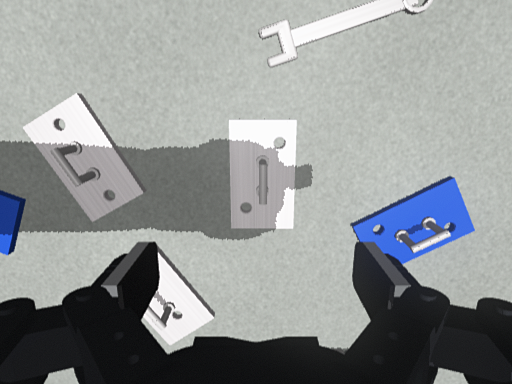

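Run:
```python
from h import *
s=np.load("s2.npy",allow_pickle=True).item();K,T=cam("wrist",s)
a=cv2.imread("pics/w2.png");g=cv2.cvtColor(a,6)
c=ray([(229,120),(297,120),(294.3,229),(231.5,229)],K,T,10);print(c,c.mean(0))
print(np.degrees(np.arctan2(*(c[1]-c[0])[::-1])),np.degrees(np.arctan2(*(c[1]-c[2])[::-1]))-90,np.linalg.norm(np.diff(c,axis=0),axis=1))
print("eye",ray([(263,158),(263,203)],K,T,46))
h=ray([(279.5,143),(246,208)],K,T,10);v=h[0]-h[1];print("holes",h.mean(0),np.hypot(*v),np.degrees(np.arctan2(v[1],v[0])-np.arctan2(72,36)))
for y in (125,170,220):print(g[y,224:238],g[y,288:302])
```

```text
[[ 622.79237206 -149.57097105]
 [ 690.18480431 -170.2980488 ]
 [ 655.56187256 -286.39244117]
 [ 587.40982491 -265.40231611]] [ 638.98721846 -217.91594428]
-17.09569592346549 -16.606204857862537 [ 70.50781287 121.14724653  71.31119792]
eye [[ 645.99166655 -191.90568415]
 [ 632.97884484 -235.16313519]]
holes [ 638.49923207 -217.0717928 ] 80.69480317479746 -16.977531022455004
[191 193 196 191 205 255 253 252 252 252 252 252 252 252] [252 252 252 252 252 252 252 255 240 195 192 198 196 196]
[110 108 112 113 113 118 174 169 164 166 167 171 171 173] [168 172 172 170 168 168 174 124 118 118 119 117 119 119]
[110 110 108 107 109 109 114 169 164 160 166 165 165 168] [250 249 249 250 254 224 188 189 191 189 192 197 196 191]
```

Request:
play_rows([
  [[-0.058,0.04,0.3,0,0,0],[-0.058,0.04,0.6,0,0,0],[-0.058,0.04,0.8,0,0,0],[-0.058,0.04,0.92,0,0,0],[-0.058,0.04,0.92,0,0,0]],
], hand=0)

```text
t: 2.82
tcp_pos: [637.9, -215.6, 26.5]
ee_rot: [-3.139, -0.0, 1.274]
force: [0.4, -0.1, 0.6]
finger_gap: 85.5
grasp_force: 0.0
```

Request:
play_rows([
  [[0,0,0,0,0,0],[0,0,0,0,0,0],[0,0,0,0,0,0],[0,0,0,0,0,0],[0,0,0,0,0,0],[0,0,0,0,0,0]],
], hand=1, grip_force=70)

```text
t: 3.58
tcp_pos: [639.0, -217.5, 27.8]
ee_rot: [3.141, 0.0, 1.272]
force: [-1.7, 0.6, 4.6]
finger_gap: 5.7
grasp_force: 68.4
```

```bash
python3 -c "
import cell;print([n for n in dir(cell) if n[0]!='_'], getattr(cell,'pinch_z',None))"
```

```text
['Unreachable', 'calibration', 'close_job', 'observe', 'pinch_z', 'read_camera'] 18.700000000000003
```

Request:
play_rows([
  [[0,0,-0.05,0,0,0],[0,0,-0.15,0,0,0],[0,0,-0.4,0,0,0],[0,0,-0.65,0,0,0],[0,0,-0.8,0,0,0],[0,0,-0.8,0,0,0],[0,0,-0.8,0,0,0],[0,0,-0.8,0,0,0]],
])

```text
t: 4.58
tcp_pos: [637.9, -217.1, 184.7]
ee_rot: [-3.137, -0.0, 1.272]
force: [-0.2, 0.4, -4.4]
finger_gap: 5.3
grasp_force: 68.8
```

Run:
```python
from h import *
s=observe();a=read_camera("wrist");b=read_camera("side");print(s["tcp_pos"],s["ee_rot"],s["t"],s["finger_gap"],s["force"])
np.save("s3.npy",s,allow_pickle=True)
cv2.imwrite("pics/w3.png",a);cv2.imwrite("pics/w3m.png",np.hstack([a,cv2.resize(b[100:260,220:340],(288,384))]))
```

```text
[ 637.91051834 -217.08432503  184.65631953] [-3.13745793e+00 -1.41673389e-04  1.27231230e+00] 4.575 5.277827861388332 [-0.16368978  0.37132759 -4.37975078]
```

View pics/w3m.png

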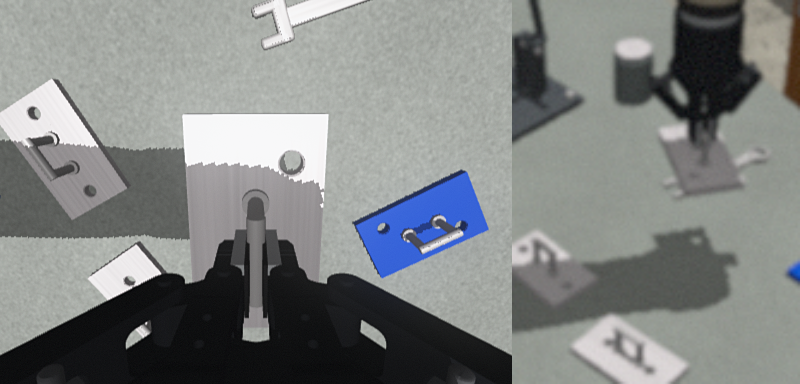

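Run:
```python
from h import *
s=np.load("s3.npy",allow_pickle=True).item();K,T=cam("wrist",s)
g=cv2.cvtColor(cv2.imread("pics/w3.png"),6)
def first(v): return v
cols=[190,255,320];print([ (c,g[108:120,c]) for c in cols]);print(g[150,178:190],g[150,320:332]);print(g[205,178:194],g[205,318:332])
print(g[145:178,291]);print(g[161,272:310])
a=s["ee_rot"][2];ux=np.array([np.cos(a),np.sin(a)]);uy=np.array([np.sin(a),-np.cos(a)])
for z in(160,167,174):
  w=ray([(183,114),(328,114),(291,161.5),(185,150),(327,150)],K,T,z)-s["tcp_pos"][:2]
  print(z,np.c_[w@ux,w@uy].round(1).tolist())
```

```text
[(190, array([182, 179, 179, 181, 178, 146, 205, 247, 249, 247, 247, 247],
      dtype=uint8)), (255, array([178, 174, 176, 178, 173, 148, 238, 251, 248, 248, 247, 248],
      dtype=uint8)), (320, array([182, 179, 176, 176, 170, 143, 238, 251, 248, 247, 247, 247],
      dtype=uint8))]
[106 105 110 110 105 110 206 255 249 247 247 247] [246 246 246 245 247 252 219 178 178 179 176 176]
[ 97 101 103 101  96 100  98  94  93 112 155 152 148 145 145 148] [144 146 204 253 254 205 171 169 173 174 175 173 172 169]
[247 247 247 248 241 205 183 181 183 183 182 182 179 180 180 178 181 181
 182 184 183 183 185 152 116 110 104 100  97 116 175 200 241]
[247 248 248 248 249 249 202 173 121 122 123 120 125 180 178 177 181 182
 182 181 178 176 176 176 177 176 176 184 163  97  99 184 197 234 249 247
 247 248]
160 [[60.3, -36.1], [60.2, 36.7], [36.2, 18.8], [42.2, -36.1], [42.1, 37.2]]
167 [[60.6, -34.5], [60.5, 35.2], [37.4, 18.0], [43.2, -34.6], [43.2, 35.7]]
174 [[60.8, -33.0], [60.8, 33.7], [38.7, 17.3], [44.2, -33.0], [44.2, 34.2]]
```

Request:
play_rows([
  [[0.2,-0.16,0,0,0,-0.02],[0.4,-0.32,0,0,0,-0.05],[0.6,-0.48,0,0,0,-0.08],[0.8,-0.64,0,0,0,-0.11],[0.95,-0.8,0,0,0,-0.14],[0.95,-0.95,0,0,0,-0.17],[0.95,-0.95,0,0,0,-0.17],[0.95,-0.95,0,0,0,-0.17]],
])

```text
t: 5.68
tcp_pos: [513.4, 20.0, 187.2]
ee_rot: [3.141, 0.0, 1.806]
force: [-0.3, -0.3, -3.2]
finger_gap: 5.8
grasp_force: 68.8
```

Request:
play_rows([
  [[0.2,0.01,0,0,0,0],[0.4,0.02,0,0,0,0],[0.6,0.03,0,0,0,0],[0.75,0.035,0,0,0,0],[0.798,0.036,0,0,0,0],[0.798,0.036,0.15,0,0,0],[0.798,0.036,0.3,0,0,0],[0.798,0.036,0.35,0,0,0],[0.798,0.036,0.35,0,0,0],[0.798,0.036,0.35,0,0,0]],
])

```text
t: 6.92
tcp_pos: [483.8, 176.9, 118.5]
ee_rot: [3.14, -0.0, 1.806]
force: [-0.2, 0.2, -3.5]
finger_gap: 5.3
grasp_force: 68.7
```

Run:
```python
from h import *
for i in range(3):
  s=observe();a=read_camera("wrist");print(s["tcp_pos"],s["ee_rot"],s["t"],s["finger_gap"],s["force"])
cv2.imwrite("pics/w4.png",a)
```

```text
[483.83536352 176.91490976 118.50182985] [ 3.13978448e+00 -1.29658798e-04  1.80581462e+00] 6.925 5.3319323118507445 [-0.1887002   0.24953876 -3.4675081 ]
[483.85085245 177.02573531 118.61822499] [ 3.13944834e+00 -2.00262284e-04  1.80596995e+00] 6.975 5.478775493294895 [-0.67479084 -0.07019936 -4.15165774]
[483.75028268 177.08011504 118.54679813] [ 3.13948765e+00 -1.98724549e-04  1.80616351e+00] 7.025 5.282724781078865 [-0.2853224  -0.4717233  -3.15609767]
```

View pics/w4.png

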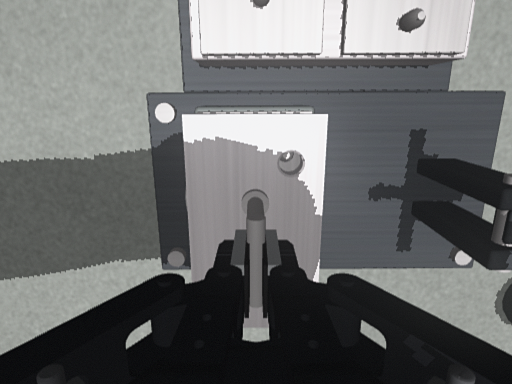

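Request:
play_rows([
  [[0,-0.003,0.04,0,0,0],[0,-0.003,0.07,0,0,0],[0,-0.003,0.09,0,0,0],[0,-0.003,0.105,0,0,0],[0,-0.003,0.105,0,0,0],[0,-0.003,0.105,0,0,0]],
])

```text
t: 7.82
tcp_pos: [482.4, 176.8, 96.3]
ee_rot: [3.141, 0.0, 1.806]
force: [0.4, -0.3, -4.4]
finger_gap: 5.2
grasp_force: 68.8
```

Request:
play_rows([
  [[0,0,0.015,0,0,0],[0,0,0.03,0,0,0],[0,0,0.04,0,0,0],[0,0,0.045,0,0,0],[0,0,0.045,0,0,0],[0,0,0.045,0,0,0]],
])

```text
t: 8.57
tcp_pos: [482.4, 176.8, 87.8]
ee_rot: [3.141, 0.0, 1.806]
force: [-1.6, -0.6, 2.7]
finger_gap: 5.2
grasp_force: 69.4
```

Request:
play_rows([
  [[0,0,0,0,0,0],[0,0,0,0,0,0],[0,0,0,0,0,0],[0,0,0,0,0,0],[0,0,-0.2,0,0,0],[0,0,-0.5,0,0,0],[0,0,-0.8,0,0,0],[0,0,-0.9,0,0,0],[0,0,-0.9,0,0,0]],
], hand=0)

```text
t: 9.7
tcp_pos: [483.1, 177.1, 268.9]
ee_rot: [3.138, -0.0, 1.806]
force: [1.0, -0.8, 0.2]
finger_gap: 85.0
grasp_force: 0.0
```

Run:
```python
from h import *
s=observe();a=read_camera("wrist");b=read_camera("side");c=read_camera("scene");print(s["tcp_pos"],s["ee_rot"],s["t"])
np.save("s5.npy",s,allow_pickle=True);cv2.imwrite("pics/w5.png",a)
f=lambda i,x,y,w,h:cv2.resize(i[y:y+h,x:x+w],(288,192),interpolation=2)
cv2.imwrite("pics/w5m.png",np.hstack([a,np.vstack([f(b,140,80,120,80),f(c,300,220,120,80)])]))
```

```text
[483.13935873 177.10492215 268.94357051] [ 3.13804077e+00 -4.27201788e-04  1.80642890e+00] 9.7
```

View pics/w5m.png

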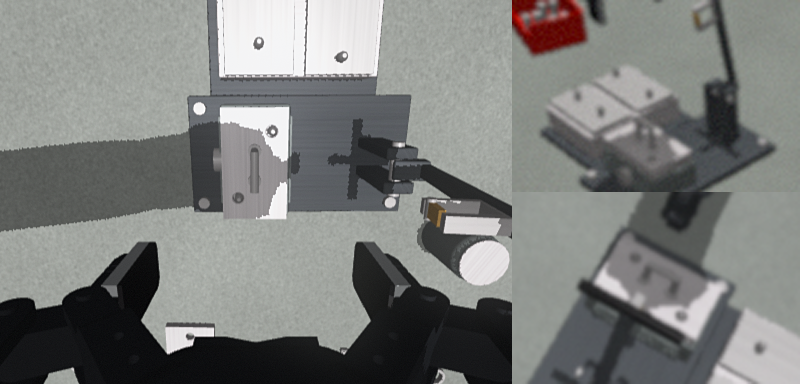

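Run:
```python
from h import *
s=np.load("s5.npy",allow_pickle=True).item();K,T=cam("wrist",s)
g=cv2.cvtColor(cv2.imread("pics/w5.png"),6)
for y in(120,160,200):print(y,g[y,214:230],g[y,284:296])
for x in(230,275,285):print(x,g[100:116,x],g[210:224,x])
print(g[122:140,263:283]);
```

```text
120 [114 113 111 112 154 173 241 247 245 245 244 245 245 245 244 246] [243 244 245 250 216 118 135 175 123 101 103 101]
160 [144 142 140 139 140 139 139 146 145 140 143 145 146 148 146 149] [213 211 210 137  77  76  91  71  64  66  65  65]
200 [ 61  60  61  61  62  60  58  86 104 148 142 141 143 144 142 147] [243 245 240 148 117 161 114  95  94  95  96  97]
230 [112 113 112 104  98 123 156 209 242 245 244 244 243 244 243 243] [146 147 146 144 144 145 145 144 153 165 163 160 163 163]
275 [112 115 111  95 105 130 123 227 248 245 244 243 244 244 243 244] [242 242 242 242 242 241 242 243 233 189 167 166 170 169]
285 [111 112 110  96 108 133 148 235 247 245 244 243 244 244 244 244] [247 247 248 247 247 247 248 248 236 189 167 165 161 161]
[[244 243 244 244 244 244 245 245 245 245 245 244 244 244 243 244 244 243
  244 243]
 [244 244 244 243 244 245 245 246 248 248 247 246 246 244 244 243 243 243
  243 244]
 [243 244 244 245 245 245 236 238 211 211 233 245 248 247 245 244 243 243
  243 243]
 [244 244 244 245 246 233 225 223 139 130 163 189 217 249 247 244 244 244
  244 243]
 [244 244 246 24
[... 474 characters left out ...]
 249 245
  243 243]
 [250 248 216 240 145  97  97 121 224 255 255 251 126  93 151 223 248 245
  244 243]
 [250 249 225 186 136 120  97 101 159 211 228 174 100  90 178 239 247 245
  243 243]
 [252 249 242 183 169 225 165 101 101 119 138  94  84 121 208 246 246 244
  243 243]
 [217 250 249 230 191 212 209 153 116  88  89  87 117 192 242 247 245 243
  243 243]
 [165 251 249 244 228 188 190 143 113  96 121 158 167 243 249 245 244 243
  244 243]
 [148 214 249 247 244 236 213 183 152 147 183 218 237 248 246 244 243 243
  243 243]
 [143 164 251 247 245 246 242 241 236 237 241 243 246 245 244 244 244 244
  243 243]
 [144 158 254 246 245 245 245 246 247 246 246 245 245 244 244 243 243 243
  244 244]]
```

Run:
```python
from h import *
s=np.load("s5.npy",allow_pickle=True).item();K,T=cam("wrist",s)
for z in(70,78,86):
  c=ray([(219.5,120),(288.3,120),(287.2,200),(222.7,200)],K,T,z)
  t=ray([(275,106.8),(275,218.7)],K,T,z);print(z,np.hypot(*(c[1]-c[0])),np.hypot(*(c[2]-c[3])),np.hypot(*(t[1]-t[0])),c.mean(0),t.mean(0))
```

```text
70 70.64661167004391 70.7529401262699 120.85791851814207 [481.73515397 181.51110889] [504.036327   182.35914053]
78 68.99512559121487 69.09896843686326 118.03265676487952 [481.38899918 182.91660064] [503.16884392 183.74480808]
86 67.34363951238583 67.44499674745661 115.20739501161701 [481.04284439 184.3220924 ] [502.30136085 185.13047564]
```

Run:
```python
from h import *
a=np.radians(13.5);ux=np.array([np.cos(a),np.sin(a)]);uy=np.array([-ux[1],ux[0]]);c=np.array([483.2,178])
for q in(1.3,1.4,1.5,1.6,1.7):
  x=140-180*np.cos(q)+26*np.sin(q);z=92+180*np.sin(q)+26*np.cos(q)
  P=np.r_[c+x*ux,z];print(q,round(x),P.round(),[proj(P,*cam(n))[0].round() for n in("side","scene")])
  if q==1.5: print([proj(np.r_[c+x*ux+t*uy,z],*cam(n))[0].round() for n in("side","scene") for t in(-50,50)])
```

```text
1.3 117 [597. 205. 272.] [array([218.,  75.]), array([352., 261.])]
1.4 135 [614. 210. 274.] [array([222.,  73.]), array([349., 268.])]
1.5 153 [632. 214. 273.] [array([226.,  71.]), array([345., 275.])]
[array([236.,  76.]), array([217.,  66.]), array([323., 263.]), array([366., 287.])]
1.6 171 [650. 218. 271.] [array([230.,  70.]), array([340., 282.])]
1.7 189 [667. 222. 267.] [array([235.,  69.]), array([336., 289.])]
```

Request:
play_rows([
  [[0,0,-0.2,0,0,0],[0,0,-0.4,0,0,0],[0,0,-0.4,0,0,0],[0.05,0.3,-0.4,0,0,0],[0.1,0.55,-0.4,0,0,0],[0.155,0.8,-0.4,0,0,0],[0.155,0.95,-0.4,0,0,0],[0.155,0.95,-0.4,0,0,0],[0.155,0.95,-0.4,0,0,0],[0.155,0.95,-0.4,0,0,0]],
], hand=1)

```text
t: 11.1
tcp_pos: [658.8, 250.9, 348.4]
ee_rot: [3.141, -0.0, 1.806]
force: [-1.0, -0.1, 0.3]
finger_gap: -0.1
grasp_force: 0.0
```

Run:
```python
from h import *
s=observe();a=read_camera("wrist");print(s["tcp_pos"],s["ee_rot"],s["t"],s["finger_gap"])
np.save("s6.npy",s,allow_pickle=True);cv2.imwrite("pics/w6.png",a)
```

```text
[658.75075201 250.91170185 348.35576071] [ 3.14080748e+00 -1.29885130e-04  1.80640849e+00] 11.1 -0.10918280551811015
```

View pics/w6.png

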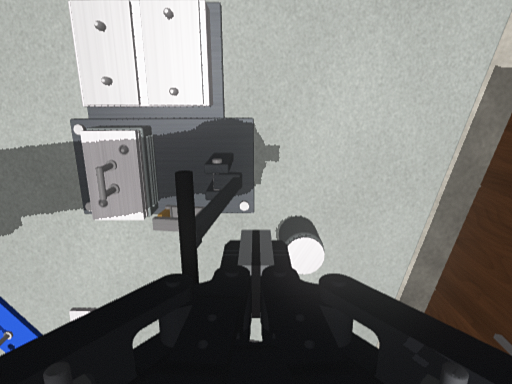

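Run:
```python
from h import *
s=np.load("s6.npy",allow_pickle=True).item();K,T=cam("wrist",s)
a=np.radians(13.5);ux=np.array([np.cos(a),np.sin(a)]);uy=np.array([-ux[1],ux[0]]);c=np.array([483.2,178])
w=ray([(177,173),(192,173),(198,270)],K,T,273)-c;print(np.c_[w@ux,w@uy]);w=s["tcp_pos"][:2]-c;print(w@ux,w@uy)
```

```text
[[133.99406352  48.86030642]
 [144.26108922  48.84258361]
 [144.80113922 -25.02496699]]
187.7211695286901 29.915636544562858
```

Request:
play_rows([
  [[0,0,0.25,0,0,0],[0,0,0.48,0,0,0],[0,0,0.48,0,0,0],[0,0,0.48,0,0,0],[0,-0.1,0.48,0,0,0],[0,-0.18,0.48,0,0,0],[0,-0.26,0.48,0,0,0],[0,-0.34,0.48,0,0,0],[0,-0.34,0.48,0,0,0]],
])

```text
t: 12.28
tcp_pos: [594.8, 236.0, 255.8]
ee_rot: [3.135, -0.001, 1.807]
force: [0.9, 0.7, 0.2]
finger_gap: -0.2
grasp_force: 0.0
```

Request:
play_rows([
  [[0,-0.06,0.02,0,0,0],[0,-0.12,0.04,0,0,0],[0,-0.17,0.06,0,0,0],[0,-0.22,0.09,0,0,0],[0,-0.28,0.12,0,0,0],[0,-0.33,0.15,0,0,0],[0,-0.37,0.19,0,0,0],[0,-0.42,0.23,0,0,0],[0,-0.46,0.27,0,0,0],[0,-0.46,0.27,0,0,0]],
])

```text
t: 13.52
tcp_pos: [503.2, 213.7, 196.6]
ee_rot: [-3.14, 0.0, 1.807]
force: [-0.6, -0.4, 0.0]
finger_gap: -0.1
grasp_force: 0.0
```

Run:
```python
from h import *
s=observe();b=read_camera("side");c=read_camera("scene");a=read_camera("wrist");print(s["tcp_pos"],s["ee_rot"],s["t"],s["force"])
np.save("s7.npy",s,allow_pickle=True);cv2.imwrite("pics/w7.png",a)
f=lambda i,x,y,w,h:cv2.resize(i[y:y+h,x:x+w],(288,192),interpolation=2)
cv2.imwrite("pics/w7m.png",np.hstack([a,np.vstack([f(b,130,60,150,100),f(c,280,200,150,100)])]))
```

```text
[503.23648729 213.69525043 196.64925263] [-3.13994444e+00  1.49727481e-04  1.80663887e+00] 13.525 [-0.56177262 -0.35903659  0.01436018]
```

View pics/w7m.png

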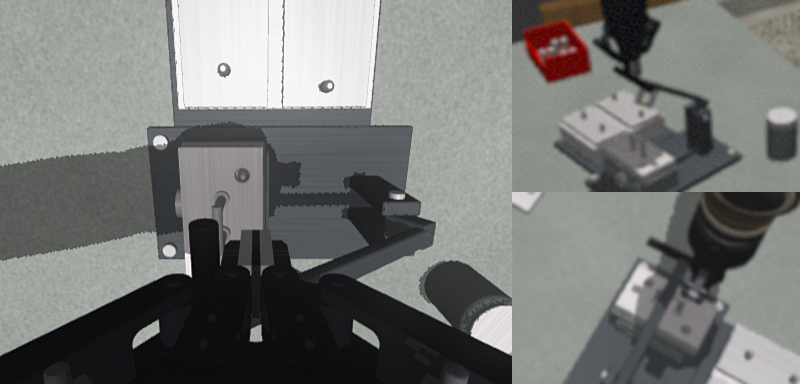

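```bash
cat >> h.py <<'E'
def hq(px,K,T,off=50):
    a=np.radians(13.5);ux=np.array([np.cos(a),np.sin(a)]);uy=np.array([-ux[1],ux[0]]);c=np.array([483.2,178])
    for q in np.arange(0,1.01,.1):
        x=140-180*np.cos(q)+26*np.sin(q);z=92+180*np.sin(q)+26*np.cos(q)
        print(round(q,2),round(x),round(z),proj(np.r_[c+x*ux+off*uy,z],K,T)[0].round())
E
python3 - <<'E'
from h import *
s=np.load("s7.npy",allow_pickle=True).item();hq(None,*cam("wrist",s))
E
```

```text
0.0 -40 118 [158. 170.]
0.1 -37 136 [155. 176.]
0.2 -31 153 [156. 183.]
0.3 -24 170 [159. 190.]
0.4 -16 186 [168. 199.]
0.5 -5 201 [181. 209.]
0.6 6 215 [202. 220.]
0.7 19 228 [232. 232.]
0.8 33 239 [272. 245.]
0.9 48 249 [323. 259.]
1.0 65 258 [387. 272.]
```

Request:
play_rows([
  [[0,0,-0.22,0,0,0],[0,0,-0.22,0,0,0],[-0.15,-0.13,-0.22,0,0,0],[-0.15,-0.13,-0.22,0,0,0],[-0.15,-0.145,-0.13,0,0,0],[-0.15,-0.165,-0.05,0,0,0],[-0.15,-0.19,-0.01,0,0,0],[-0.15,-0.22,0.025,0,0,0],[-0.15,-0.24,0.065,0,0,0],[-0.15,-0.26,0.105,0,0,0],[-0.15,-0.28,0.15,0,0,0],[-0.15,-0.295,0.19,0,0,0]],
])

```text
t: 15.18
tcp_pos: [453.5, 170.9, 158.7]
ee_rot: [-3.141, 0.0, 1.806]
force: [-1.6, -1.4, 4.2]
finger_gap: 0.1
grasp_force: 2.0
```

Run:
```python
from h import *
s=observe();print(s["tcp_pos"],s["force"],s["t"])
```

```text
[453.53552729 170.88742425 158.65625764] [-1.61687685 -1.42996654  4.22209557] 15.175
```

Request:
play_rows([
  [[0,-0.012,0.03,0,0,0],[0,-0.022,0.06,0,0,0],[0,-0.03,0.09,0,0,0],[0,-0.036,0.12,0,0,0],[0,-0.04,0.145,0,0,0],[0,-0.043,0.165,0,0,0],[0,-0.045,0.172,0,0,0],[0,-0.045,0.176,0,0,0],[0,-0.045,0.176,0,0,0],[0,-0.045,0.176,0,0,0]],
])

```text
t: 16.42
tcp_pos: [445.3, 169.0, 124.1]
ee_rot: [3.141, -0.0, 1.806]
force: [0.0, -0.2, 0.2]
finger_gap: 0.1
grasp_force: 0.0
```

Request:
play_rows([
  [[0,0,0.01,0,0,0],[0,0,0.02,0,0,0],[0,0,0.025,0,0,0],[0,0,0.025,0,0,0]],
])

```text
t: 16.92
tcp_pos: [445.5, 169.1, 123.6]
ee_rot: [3.137, -0.001, 1.806]
force: [-11.7, -4.5, 31.9]
finger_gap: -0.1
grasp_force: 16.4
```

Request:
play_rows([
  [[0,0,-0.05,0,0,0],[0,0,-0.3,0,0,0],[0,0,-0.6,0,0,0],[0,0,-0.75,0,0,0],[0,0,-0.75,0,0,0],[0,0,-0.75,0,0,0]],
])

```text
t: 17.68
tcp_pos: [445.0, 168.8, 268.0]
ee_rot: [-3.14, 0.0, 1.806]
force: [-0.3, 0.6, -0.4]
finger_gap: 0.1
grasp_force: 0.0
```

Run:
```python
from h import *
s=observe();a=read_camera("wrist");K,T=cam("wrist",s);print(s["tcp_pos"],s["force"],s["t"])
cv2.imwrite("pics/w8.png",a);hq(None,K,T);hq(None,K,T,30)
g=cv2.cvtColor(a,6)
b=np.array([483.2,178]);an=np.radians(13.5);ux=np.array([np.cos(an),np.sin(an)]);uy=np.array([-ux[1],ux[0]])
for q in(0,.1,.2):
  x=140-180*np.cos(q)+26*np.sin(q);z=92+180*np.sin(q)+26*np.cos(q)
  p=proj(np.array([np.r_[b+(x+d)*ux+y*uy,z] for y in(25,40) for d in(-6,6)]),K,T);print(q,p.round(1).tolist())
r=int(p[0,1]);
for y in range(int(p[2,1])-10,int(p[0,1])+14,6):
  row=g[y];print(y,[ (int(i)) for i in np.flatnonzero(np.abs(np.diff((row<60).astype(int))))])
```

```text
[444.95795856 168.8019077  268.02586148] [-0.28078829  0.64411404 -0.37044638] 17.675
0.0 -40 118 [255. 120.]
0.1 -37 136 [259. 121.]
0.2 -31 153 [266. 123.]
0.3 -24 170 [276. 124.]
0.4 -16 186 [290. 126.]
0.5 -5 201 [309. 128.]
0.6 6 215 [332. 130.]
0.7 19 228 [361. 131.]
0.8 33 239 [395. 133.]
0.9 48 249 [434. 135.]
1.0 65 258 [478. 137.]
0.0 -40 118 [255. 143.]
0.1 -37 136 [259. 146.]
0.2 -31 153 [266. 149.]
0.3 -24 170 [276. 152.]
0.4 -16 186 [290. 155.]
0.5 -5 201 [308. 159.]
0.6 6 215 [330. 163.]
0.7 19 228 [358. 167.]
0.8 33 239 [391. 171.]
0.9 48 249 [428. 175.]
1.0 65 258 [470. 179.]
0 [[248.3, 148.5], [261.6, 148.5], [248.1, 131.7], [261.6, 131.7]]
0.1 [[251.9, 151.5], [266.1, 151.5], [251.9, 133.6], [266.2, 133.6]]
0.2 [[258.3, 154.8], [273.4, 154.8], [258.3, 135.8], [273.6, 135.8]]
125 [247, 253, 256, 260]
131 [222, 223, 247, 255, 256, 261]
137 [222, 223, 247, 261, 394, 404]
143 [222, 223, 247, 261, 385, 433]
149 [223, 224, 247, 261, 387, 388, 391, 430]
155 [223, 224, 230, 231, 248, 261, 351, 352, 355, 356, 359, 404, 414, 431]
161 [223, 224, 225, 226, 248, 261, 360, 403, 427, 436, 441, 442, 443, 446]
167 [223, 232, 233, 236, 247, 261, 385, 386, 388, 414, 426, 446]
```

```bash
python3 -c "
from cell import *
print(close_job())"
```

```text
the job is handed in; nothing more can be done
None
```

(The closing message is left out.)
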